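# Clamp the strip, then hold the angle cleat into the tacking fixture

### The job

First swing the toggle clamp shut over centre so that it locks down the steel strip lying in the tacking fixture. Then stand the short piece of angle iron on the fixture plate with the back of its upright leg flat against the fence and its end butted against the long edge of the strip, and hold it there with one firm diagonal push, into the fence and down onto the plate at the same time: the job ends while you are still holding it pressed, ready to be tacked. Do not shift the strip out of its place, and leave the other things on the bench alone.

Things in the scene. Friction and masses are not known exactly. Their poses are not given: they have to be found in the camera images.
- plate: tacking fixture: dark steel plate 250 x 290 x 12 mm bolted to the bench. Frame on the bench under it; top at z = 12 mm, spanning x -120 to 130, y -120 to 170 mm. The strip lies along x from y = 0 to 60 mm; the angle iron belongs on the strip's -y side against the fence, the toggle clamp is bolted on its +y side at x = -15 mm. Bare oily steel, friction about 0.3
- corner (a point): point on the plate's top where the fence's face meets the strip's edge: (100, 0, 12) mm in the plate's frame, same axes. The seated angle iron occupies x -60 to 0, y -90 to 0, z 0 to 60 mm from here
- nest (a point): point where the strip's centre belongs, at (9, 30.5, 16) mm in the plate's frame, same axes
- strip_centre (a point): centre of the steel strip, a loose flat bar 180 (along its x) x 60 x 8 mm, 0.5 to 0.8 kg, lying in place on the plate from the start (within 1 mm of its nest) but not yet clamped. Same heading as the plate
- clamp_handle (a joint): angle between the clamp's handle and its arm: 0 = open (as at the start), growing as the handle is pushed down; dead centre at 2.00, locked against its stop at 2.09. Friction holds the handle where it is left, but close before dead centre the loaded clamp may spring back; past it, it locks itself. Pushing the grip takes under 6 N until it meets its stop
- handle_grip (a point): middle of the black rubber grip of the clamp's handle (19 mm wide, 14 thick, 76 long; 95 mm from the pivot, handle end at 118). Moves in the upright plane x = -15 mm of the plate's frame: open about 78 degrees up, here at (-15, 143, 129) mm; pushed over to +y and down through some 72 degrees until nearly level, here at (-15, 211, 69) mm. Given orientation is of no use
- handle_pivot (a point): pivot of the handle on the clamp's arm, riding with the arm: open at (-15, 123, 36), locked at (-15, 116, 59) mm in the plate's frame
- clamp_tip: black rubber foot (19 mm across) of the clamp's spindle, on the end of the clamp's arm, which points to -y of the plate; origin at its underside. Open, the arm stands raised about 50 degrees; locked, the foot presses nearly 20 N on the strip at (-15, 36) mm in the plate's frame, the spindle's top then about 62 mm above the bench
- cleat_leg (a point): centre of the upright leg of the angle iron (cleat): 90 mm (along its y) of 60 x 60 x 8 mm steel angle, 0.53 to 0.73 kg, one leg flat on the bench, one upright. This point is 30 mm above the underside, 4 mm inside the back face; leg 8 mm thick, top at 60 mm. x points out of the back face (the fence's face); the flat leg, 8 mm thick, reaches 60 mm to -x from it
- cleat_heel (a point): middle of the cleat's bottom back edge (heel), axes as cleat_leg. The inside corner of the angle lies 8 mm in (-x) and 8 mm up from here. The cleat's heading at the start is within about 65 degrees of the plate's
- cleat_end (a point): centre of the +y end of the cleat's flat leg, 4 mm above the underside, 30 mm from the back face: the end to butt against the strip; axes as cleat_leg
- cleat: the same angle iron; origin at the centre of the underside of its 60 x 90 mm footprint; axes as cleat_leg
- strip: the same strip; origin at the centre of its underside, axes as the plate's
- fence: fence: bright 20 x 20 mm square steel bar fixed on the plate, running along y (-120 to 125 mm), 20 mm high, its working face (looking to -x) at x = 100 mm. Its frame is the plate's, raised 12 mm. Behind the strip's +y edge stand a stop block (x 47 to 92, y 61 to 84 mm) and a dowel pin, also 20 mm high
- tube: bystander: offcut of 40 x 40 mm square steel tube, 110 mm long, lying on the bench
- magnet: bystander: grey three-cornered welding magnet, 16 mm thick, on the near right part of the plate
- spray: bystander: upright spray can, 66 mm across, 200 mm tall
- bowl: bystander: shallow steel bowl, 150 mm across, 40 mm high
- hammer: bystander: hammer, 280 mm long, lying
- wire_brush: bystander: wire brush, 220 mm long, lying near the robot, right of the middle
- spanner: bystander: spanner, 200 mm long, lying at the back right
Not all that is in view belongs to the job. Leave any black look-alike of the strip alone.

How it is judged:
By the outcome, as a careful person would: the job done as asked, in the order asked, and still so for the second after the job is handed in, while the arm keeps its last pose, push and grip.
It also fails if it takes over 72 s, if anything falls off the work surface, if the arm or the gripper's body presses on something with over 40 N, if the wrist force passes 120 N, or if a joint passes its speed limit or range.

### The arm

A 6-joint arm with a two-finger parallel gripper is mounted at the origin on the work surface. World frame = base frame: x ahead of the robot, y to its left, z up, the work surface at z = 0. Lengths are in m, angles in rad, forces in N, time in s.
With the tool pointing down it reaches from about 0.35 to 0.975 m from the base axis. Payload 7.1 kg.
Tool frame: the origin (TCP) lies midway between the tips of the shut fingers; the grasp point (between the pads) lies behind it (grip_point_offset is the x of the grasp point in the tool frame, in m); x points along the fingers, y is the direction in which the jaws open and shut, and the axes are right-handed (so a half turn about x gives the same grasp; the last joint's range is limited). The gripper opens to 88 mm and grips with 3 to 60 N. Pads are 20 mm wide; open, the fingers measure 115 mm over their backs; the gripper's body (75 mm by 178 mm) begins 61 mm behind the grasp point.
Start: joints at [-0.019, 0.423, 1.63, -0, 1.089, -0.019], TCP at [0.625, 0, 0.223] pointing down, gripper open.
Joint ranges: [-3, 3], [-0.9, 2.11], [0.09, 2.58], [-1.31, 4.45], [0.11, 2.69], [-2.54, 2.54]. Speed limits (rad/s): [2.39, 2.39, 3.01, 3.14, 3.14, 3.14].

### API

Orientations are given as a 3x3 rotation matrix whose columns are the frame's x, y, z axes.
In Python, from cell import sense, read_camera, sign_off, grip_point_offset gives the robot as it stands.
- The arm moves only by the tool step_arm, never from a script. Its argument "deltas" is text: rows parted by semicolons, each of 4 numbers parted by spaces: the shift along the world's x, y, z in mm, then the turn about the world's z in degrees. A call has exactly 5 rows; each row is the pose to reach, as a shift and turn from the pose commanded when the call began; what a row does not reach only later rows make up. A row lasts 1/12 s, in which the tool goes at most 41.7 mm and 7.16 degrees, less where a joint would pass 70% of its speed; a pose out of reach is approached as far as the arm can. A call with a gripper value outside its range is refused whole. "jaw" is the opening, from 0 (shut) to 1 (fully open), set as the call begins (left out, the last holds). The fingers move at their own pace and stop on an object; "force" is the grip in N (left out, the last holds). Time passes only in rows, so rows that repeat a pose let the fingers close, or fill a call up. It gives the time, the measured TCP pose, the force and the opening at its end, in the units of the state.
- sense(): the state, without advancing time (a new reading comes with each control period).
- read_camera(name): name is "scene" or "side" or "wrist"; returns a dict with "img" (384x512x3 uint8, blue, green, red), "range_z" (384x512 float32, m along the optical axis (not along the pixel's ray), 0 where there is no reading), "vertical_fov" (degrees; the focal length in pixels is half the picture's height over the tangent of half this angle, whatever the lens; pixels are square), "cx", "cy" (the principal point, pixels), "camera_from_world" (4x4, takes a point from world to camera coordinates); the wrist camera has in their place "hand_eye" (4x4, takes a point from camera to tool coordinates, whose origin is the TCP and whose axes are the tool frame's). Camera axes: x right, y up, looking along -z (the intrinsics and any distortion apply to the point x, -y, -z); pixel columns grow to the right and rows downward; lengths in m; the calibration is good to about 2 mm. A picture is of the moment at which its call begins: read the wrist's pose just before it.
- sign_off(): hands the job in, once; it reports no verdict.
The state is a dict: "time": time; "qpos": joint angles; "joint_velocities": joint speeds; "tau": joint torques, N m; "position": TCP position; "tool_rot": TCP orientation; "force": force on the tool from outside, world axes, zero at the start; "ft_torque": the same for the moment, N m; "opening": finger opening in m.
Only numpy, scipy, OpenCV 4.12 (cv2) and the standard library are available. Lean on these libraries where they do the work, as an engineer would, in place of code of your own. Each camera call takes 0.05 s, during which the arm holds its last target. There are 200 camera calls.

## Working session

There is one attempt and no reset: what is moved stays moved. The work goes in short steps, Python scripts to look and compute and a tool call to move; the robot and the scene stay as the last step left them, time stands still between calls to the robot, and variables do not carry over. Pictures are saved under pics/ and viewed, about 8 in all and at most 12, crops included, and the job is handed in when it is done.

Besides the shell and the picture viewer there is one more tool, called after "Emit:" in YAML: its name, and indented under it one key for each argument. step_arm: Moves the arm, as the interface text tells. Its arguments: {"type":"object","properties":{"deltas":{"type":"string"},"jaw":{"type":"number"},"force":{"type":"number"}},"required":["deltas"]}

```bash
ls; mkdir -p pics
cat > h.py <<'E'
import numpy as np, cv2
from cell import sense, read_camera, sign_off, grip_point_offset
def grab(name, fn=None):
    s=sense(); c=read_camera(name)
    if name=='wrist':
        T=np.eye(4);T[:3,:3]=np.array(s['tool_rot']);T[:3,3]=s['position']
        c['W']=T@np.array(c['hand_eye'])
    else: c['W']=np.linalg.inv(np.array(c['camera_from_world']))
    c['f']=192/np.tan(np.radians(c['vertical_fov'])/2)
    if fn: cv2.imwrite('pics/'+fn,c['img']); np.savez('pics/'+fn+'.npz',**{k:v for k,v in c.items()})
    return c
def cloud(c):
    h,w=c['range_z'].shape;u,v=np.meshgrid(np.arange(w),np.arange(h));z=c['range_z']
    P=np.stack([(u-c['cx'])/c['f']*z,-(v-c['cy'])/c['f']*z,-z,np.ones_like(z)],-1)
    return (P@c['W'].T)[...,:3]
def proj(c,p):
    q=np.linalg.inv(c['W'])@np.append(p,1); return c['cx']+c['f']*q[0]/-q[2], c['cy']-c['f']*q[1]/-q[2]
E
python3 - <<'E'
from h import *
s=sense();print({k:np.round(v,3).tolist() for k,v in s.items()},grip_point_offset)
for n in ('scene','side'):
    c=grab(n,n+'0.png');print({k:v for k,v in c.items() if k not in('img','range_z')})
c=grab('wrist','wrist0.png');print({k:v for k,v in c.items() if k not in('img','range_z')})
a=cv2.imread('pics/scene0.png');b=cv2.imread('pics/side0.png')
cv2.imwrite('pics/sc.png',cv2.resize(a,(800,600)))
E
```

```text
pics
{'time': 0.0, 'qpos': [-0.019, 0.424, 1.631, 0.0, 1.089, -0.019], 'joint_velocities': [-0.0, -0.002, -0.001, 0.001, 0.001, 0.0], 'tau': [0.001, -54.462, -27.367, 0.064, 0.023, -0.0], 'position': [0.624, 0.0, 0.222], 'tool_rot': [[-0.001, 1.0, 0.0], [0.0, 0.0, -1.0], [-1.0, -0.001, -0.0]], 'force': [0.439, 0.542, 0.434], 'ft_torque': [-0.012, 0.006, -0.088], 'opening': 0.088} -0.0187
{'vertical_fov': 50.40633851013103, 'cx': 251.2102557932329, 'cy': 186.30021845974983, 'camera_from_world': array([[ 0.30279971,  0.9530476 ,  0.0035505 , -0.17011213],
       [-0.66998633,  0.21021379,  0.7119891 ,  0.25612191],
       [ 0.67781313, -0.21796888,  0.70218154, -1.4865397 ],
       [ 0.        ,  0.        ,  0.        ,  1.        ]]), 'W': array([[ 0.30279971, -0.66998633,  0.67781313,  1.23070422],
       [ 0.9530476 ,  0.21021379, -0.21796888, -0.2157348 ],
       [ 0.0035505 ,  0.7119891 ,  0.70218154,  0.86206872],
       [ 0.        ,  0.        ,  0.        ,  1.        ]]), 'f': np.float64(407.9621937909733)}
{'vertical_fov': 49.36799785534227, 'cx': 256.3007478685835, 'cy': 1
[... 697 characters left out ...]
  2.74045422e-01, -9.61716564e-01,
        -1.61550359e-01],
       [ 9.99999821e-01,  1.38736538e-04, -5.81315489e-04,
        -5.93871518e-05],
       [-2.58816224e-05, -9.61716740e-01, -2.74045456e-01,
        -7.51797132e-02],
       [ 0.00000000e+00,  0.00000000e+00,  0.00000000e+00,
         1.00000000e+00]]), 'W': array([[ 9.99999731e-01, -2.23805268e-04,  6.98723387e-04,
         6.24683515e-01],
       [ 2.37721462e-05,  9.61723032e-01,  2.74023375e-01,
         7.52094177e-02],
       [-7.33306249e-04, -2.74023285e-01,  9.61722778e-01,
         3.83548264e-01],
       [ 0.00000000e+00,  0.00000000e+00,  0.00000000e+00,
         1.00000000e+00]]), 'f': np.float64(301.3855953335257)}
```

View pics/sc.png

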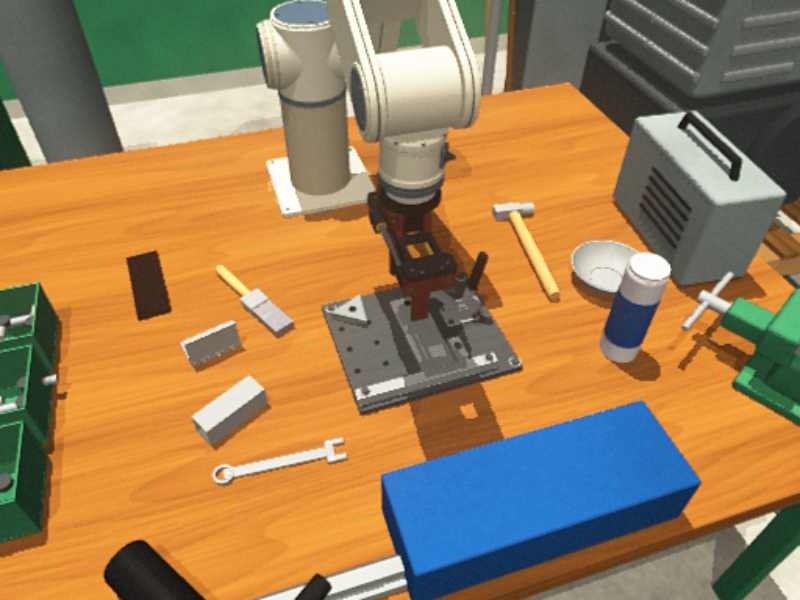

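The scene view is from the front, and image right is +y. It shows the cleat at about (212,343), the tube at (230,410), the plate centre at (420,345) and the clamp handle at (480,268). The black look-alike strip is at (148,285).

Run:
```python
from h import *
a=cv2.imread('pics/scene0.png')
A=cv2.resize(a[170:275,195:345],(800,560),interpolation=cv2.INTER_CUBIC)
cv2.imwrite('pics/c1.png',A)
b=cv2.imread('pics/side0.png');cv2.imwrite('pics/sd.png',cv2.resize(b,(800,600)))
c=dict(np.load('pics/scene0.png.npz'));P=cloud(c)
# cleat region
for (x0,x1,y0,y1,n) in ((110,160,200,240,'cleat'),):
    Q=P[y0:y1,x0:x1].reshape(-1,3);Q=Q[Q[:,2]>.008];print(n,len(Q),Q.min(0),Q.max(0))
    top=Q[(Q[:,2]>.05)];r=cv2.minAreaRect((top[:,:2]*1000).astype(np.float32));print(r)
# plate top
m=(abs(P[...,2]-.012)<.004)&(abs(P[...,0]-.65)<.3)&(abs(P[...,1]-.05)<.25)&(c['img'].max(-1)<120)
m=cv2.morphologyEx(m.astype(np.uint8),cv2.MORPH_OPEN,np.ones((3,3)))
n,l,st,_=cv2.connectedComponentsWithStats(m);k=1+st[1:,4].argmax();Q=P[l==k];print(st[k],cv2.minAreaRect((Q[:,:2]*1000).astype(np.float32)))
```

```text
cleat 549 [ 0.40023472 -0.34474841  0.00807586] [ 1.23070422 -0.2157348   0.86206872]
((838.0181884765625, -275.11376953125), (789.3973388671875, 88.11749267578125), 2.2293343544006348)
[ 226  184   42   62 1269] ((502.23291015625, -4.875946044921875), (109.42460632324219, 223.40628051757812), 79.73008728027344)
```

View pics/c1.png

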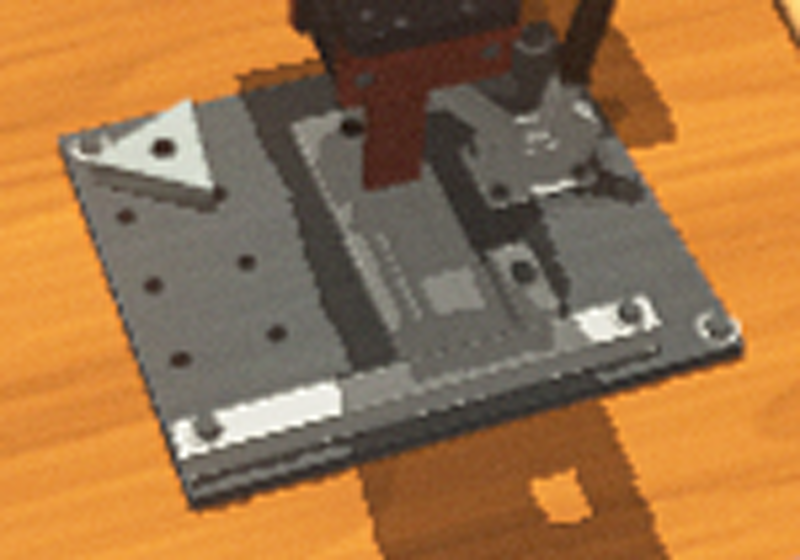

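View pics/sd.png

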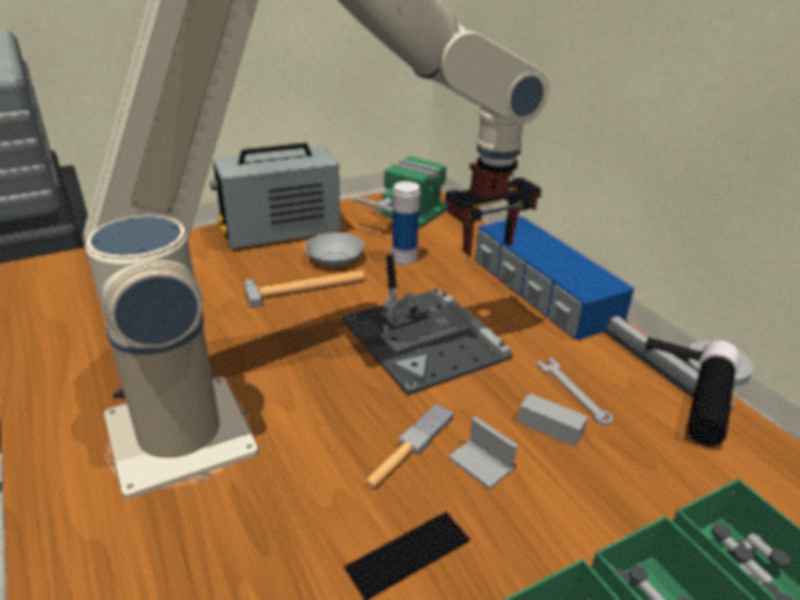

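The crop shows the plate's left edge from (60,137) to (190,488) and its front right corner at (740,340). The fence is the bright bar along the front, the strip is in the middle, and the clamp is at top right. The side view shows the cleat at (485,450) with its flat leg towards the robot, which fits.

View pics/wrist0.png

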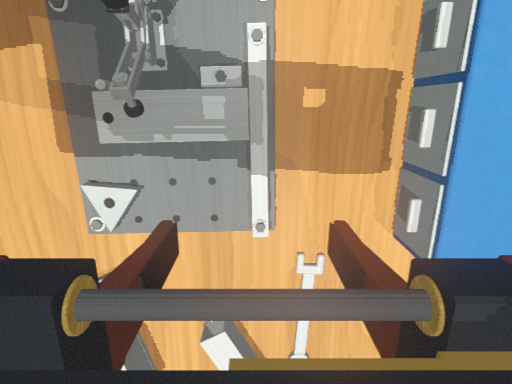

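Run:
```python
from h import *
c=dict(np.load('pics/scene0.png.npz'));P=cloud(c)
from scipy.optimize import least_squares
def px(x,y): return 195+(x+.5)*150/800-.5,170+(y+.5)*105/560-.5
obs=[((130,-120,12),(190,488)),((130,170,12),(740,340)),((-120,-120,12),(60,137))]
def R(t): return np.array([[np.cos(t),-np.sin(t),0],[np.sin(t),np.cos(t),0],[0,0,1]])
def res(q):
    r=[]
    for p,o in obs:
        w=R(q[2])@(np.array(p)/1000)+[q[0],q[1],0];r+=list(np.array(proj(c,w))-px(*o))
    return r
s=least_squares(res,[.6,0,0]);print('plate',s.x,np.degrees(s.x[2]),np.round(s.fun,2))
# cleat
Q=P[200:240,110:160].reshape(-1,3);ok=(Q[:,2]>.008)&(Q[:,2]<.08)&(Q[:,0]<.9);Q=Q[ok];print(len(Q),Q.min(0),Q.max(0))
for lo,hi in((.015,.05),(.056,.066)):
    T=Q[(Q[:,2]>lo)&(Q[:,2]<hi)];print(len(T),cv2.minAreaRect((T[:,:2]*1000).astype(np.float32)),cv2.fitLine((T[:,:2]*1000).astype(np.float32),cv2.DIST_HUBER,0,.01,.01).ravel())
c=dict(np.load('pics/side0.png.npz'));P=cloud(c)
Q=P[260:315,280:335].reshape(-1,3);Q=Q[(Q[:,2]>.004)&(Q[:,2]<.08)];print('side',len(Q),Q.min(0),Q.max(0))
for lo,hi in((.005,.012),(.018,.05),(.056,.066)):
    T=Q[(Q[:,2]>lo)&(Q[:,2]<hi)];print(len(T),cv2.minAreaRect((T[:,:2]*1000).astype(np.float32)),cv2.fitLine((T[:,:2]*1000).astype(np.float32),cv2.DIST_HUBER,0,.01,.01).ravel())
```

```text
plate [0.51846719 0.03308983 0.01912222] 1.0956223415677888 [-0.42  0.93  0.99 -0.3  -0.59 -1.21]
546 [ 0.40023472 -0.34474841  0.00807586] [ 0.47475525 -0.24613572  0.06379979]
313 ((459.77801513671875, -289.70855712890625), (9.925996780395508, 89.4400863647461), 14.196219444274902) [ 2.7694005e-01 -9.6088719e-01  4.6121341e+02 -2.9066541e+02]
108 ((458.2698059082031, -289.8204040527344), (10.099831581115723, 88.13397216796875), 16.94402313232422) [ 2.5731596e-01 -9.6632731e-01  4.5889957e+02 -2.9092178e+02]
side 1361 [ 0.34673157 -0.3698892   0.00402133] [ 0.57329485 -0.15537544  0.06453804]
597 ((451.9986572265625, -262.4782409667969), (195.27587890625, 147.9224090576172), 53.0471305847168) [ 3.4472980e-02  9.9940562e-01  4.2851907e+02 -2.9780359e+02]
343 ((457.1336975097656, -239.81285095214844), (130.94412231445312, 149.405517578125), 46.51896286010742) [ 2.4602605e-01 -9.6926320e-01  4.5193231e+02 -2.8499658e+02]
118 ((456.77276611328125, -290.4662170410156), (13.694539070129395, 90.2723388671875), 17.20722198486328) [ 2.6191854e-01 -9.6508998e-01  4.5484711e+02 -2.9191544e+02]
```

The wrist view is nearly straight down. It shows the fence top spanning columns 248–268 and rows 23–236, the strip at (95–248, 88–142), the clamp at (140,60), the magnet at (108,203) and the spanner at (310,265). I'll fit the fence and strip from the depth data.

Run:
```python
from h import *
from scipy.optimize import least_squares
c=dict(np.load('pics/wrist0.png.npz'));P=cloud(c)
def box(r0,r1,c0,c1,lo,hi):
    m=np.zeros(P.shape[:2],bool);m[r0:r1,c0:c1]=1
    m&=(P[...,2]>lo)&(P[...,2]<hi);m=cv2.morphologyEx(m.astype(np.uint8),cv2.MORPH_OPEN,np.ones((3,3)))
    n,l,st,_=cv2.connectedComponentsWithStats(m);k=1+st[1:,4].argmax();Q=P[l==k]
    r=cv2.minAreaRect((Q[:,:2]*1000).astype(np.float32));return np.median(Q[:,2]),st[k],r
print('fence',box(10,250,235,285,.027,.04))
print('strip',box(80,150,85,252,.0165,.026))
print('plate z',np.median(P[170:220,150:240,2]), 'bench',np.median(P[100:200,280:300,2]))
obs=[((120,-120,32),(268.5,236)),((100,-120,32),(252.5,236.5)),((100,125,32),(247.5,22.5)),((120,125,32),(266.5,22.5))]
def R(t): return np.array([[np.cos(t),-np.sin(t),0],[np.sin(t),np.cos(t),0],[0,0,1]])
def res(q): return np.concatenate([np.array(proj(c,R(q[2])@(np.array(p)/1000)+[q[0],q[1],0]))-o for p,o in obs])
s=least_squares(res,[.52,.03,0]);print(s.x,np.degrees(s.x[2]),s.fun.round(2))
q=s.x;img=c['img'].copy();big=cv2.resize(img[:250,40:300],None,fx=2.4,fy=2.4,interpolation=cv2.INTER_CUBIC)
def ln(*pts):
    pp=[ (np.array(proj(c,R(q[2])@(np.array(p)/1000)+[q[0],q[1],0]))-[40,0]+.5)*2.4 for p in pts]
    cv2.polylines(big,[np.array(pp,np.int32)],True,(0,0,255),1)
ln((130,-120,12),(130,170,12),(-120,170,12),(-120,-120,12)); ln((-81,.5,20),(99,.5,20),(99,60.5,20),(-81,60.5,20)); ln((100,-120,32),(120,-120,32),(120,125,32),(100,125,32)); ln((47,61,32),(92,61,32),(92,84,32),(47,84,32)); ln((-15,143,129),(-15,123,36))
cv2.imwrite('pics/ov.png',big)
m=(P[...,2]>.1)&(P[...,2]<.16)&(np.arange(512)<230)[None]&(np.arange(384)<120)[:,None];print('handle?',m.sum(),P[m].mean(0) if m.any() else '')
```

```text
fence (np.float64(0.0316202418604542), array([ 247,   22,   21,  215, 3712], dtype=int32), ((630.5599365234375, 36.421104431152344), (20.019222259521484, 244.7094268798828), 1.3173389434814453))
strip (np.float64(0.01944919444459281), array([  92,   87,  157,   57, 7533], dtype=int32), ((528.4476318359375, 63.04595947265625), (180.37844848632812, 61.5696907043457), 1.230656623840332))
plate z 0.011547368927350282 bench -0.0004224614766175361
[0.52164524 0.03104839 0.0220874 ] 1.2655148800748446 [-0.11  0.99  0.13  0.8  -0.07 -0.37  0.05 -0.85]
handle? 43 [0.50481716 0.08910298 0.10067112]
```

View pics/ov.png

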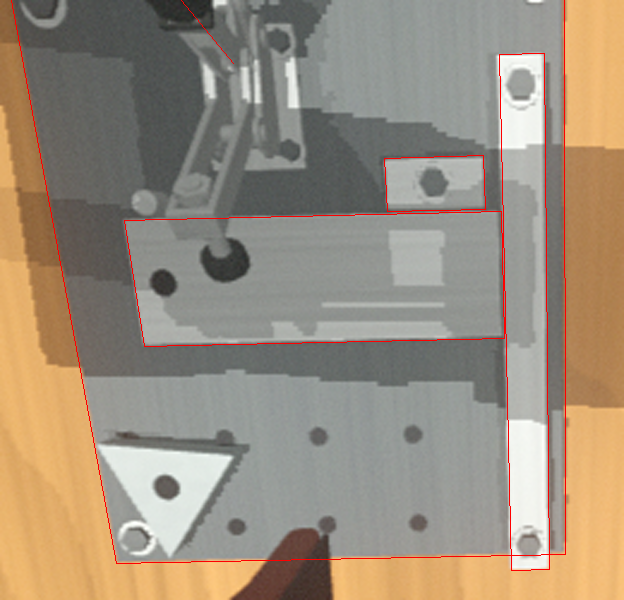

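The overlay matches the fence, strip, block and plate, so I take the plate origin as (520.8, 31.3) mm with heading 1.27°. Next I shut the jaws and go to the -y side of the handle.

Emit:
step_arm:
  deltas: "-24 30 -2 0;-49 60 -4 0;-73 90 -6 0;-98 120 -8 0;-122 149 -10 0"
  jaw: 0
  force: 40

```text
time: 0.57
position: [0.5014, 0.15, 0.2124]
tool_rot: [[-0.0, 1.0, -0.001], [-0.0, -0.001, -1.0], [-1.0, -0.0, 0.0]]
force: [0.6, 0.8, -0.4]
opening: 0.058
```

Emit:
step_arm:
  deltas: "0 0 0 0;0 0 -20 0;0 0 -45 0;0 0 -70 0;0 0 -84 0"

```text
time: 0.98
position: [0.502, 0.1486, 0.1265]
tool_rot: [[-0.002, 1.0, 0.0], [-0.001, 0.0, -1.0], [-1.0, -0.002, 0.001]]
force: [0.4, -0.4, 0.5]
opening: 0.0248
```

Run:
```python
from h import *
s=sense();print(s['time'],s['position'],s['force'],s['opening'])
c=grab('side','side1.png')
a=c['img'];u,v=proj(c,np.array([.502,.18,.1]));print(u,v)
u,v=int(u),int(v);cv2.imwrite('pics/s1.png',cv2.resize(a[v-65:v+65,u-80:u+80],(800,650),interpolation=cv2.INTER_CUBIC)[:600])
```

```text
0.9833 [0.50199643 0.14859064 0.12652835] [ 0.36494533 -0.36989059  0.48725384] 0.02483630439781035
248.33689279189878 175.8359656862986
```

View pics/s1.png

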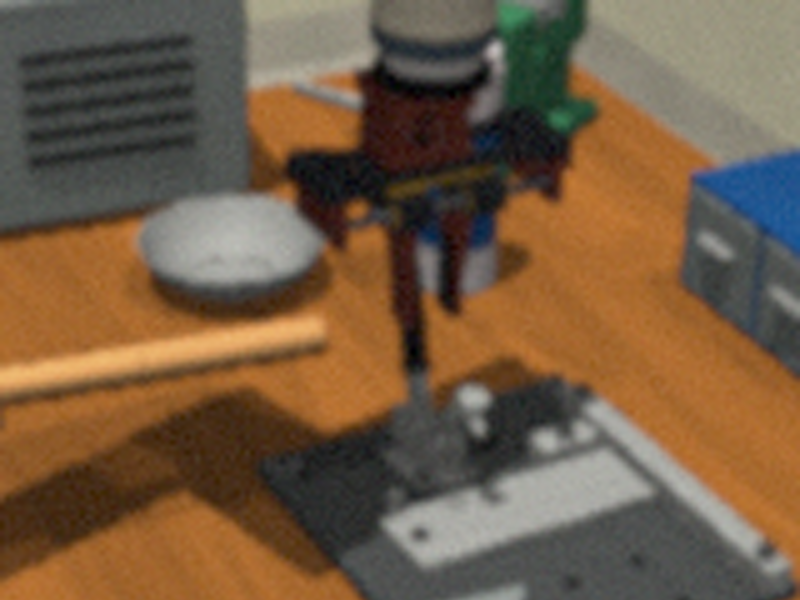

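The fingers are just in front of the handle (grip at about (412,345)) and are still closing. I'll let them shut, then push along the arc.

Emit:
step_arm:
  deltas: "0 0 0 0;0 0 0 0;0 0 0 0;0 0 0 0;0 4 0 0"

```text
time: 1.45
position: [0.5036, 0.1529, 0.1297]
tool_rot: [[0.002, 1.0, -0.001], [0.0, -0.001, -1.0], [-1.0, 0.002, -0.0]]
force: [0.1, 0.1, -0.2]
opening: 0.0004
```

Emit:
step_arm:
  deltas: "0 7 2 0;0 13 2 0;0 20 2 0;0 26 1 0;0 31 0 0"

```text
time: 1.87
position: [0.5031, 0.185, 0.1288]
tool_rot: [[0.0, 1.0, 0.001], [0.0, 0.001, -1.0], [-1.0, 0.0, -0.0]]
force: [-0.0, -1.6, 1.5]
opening: 0.0004
```

Emit:
step_arm:
  deltas: "0 6 -2 0;0 12 -6 0;-1 17 -9 0;-1 22 -12 0;-1 26 -16 0"

```text
time: 2.28
position: [0.5021, 0.2107, 0.1123]
tool_rot: [[0.0, 1.0, 0.0], [0.0, 0.0, -1.0], [-1.0, 0.0, -0.0]]
force: [1.3, -0.5, 0.7]
opening: 0.0004
```

Emit:
step_arm:
  deltas: "0 4 -4 0;0 8 -9 0;0 11 -14 0;-1 13 -18 0;-1 15 -22 0"

```text
time: 2.7
position: [0.5007, 0.2251, 0.09]
tool_rot: [[-0.001, 1.0, -0.0], [-0.0, -0.0, -1.0], [-1.0, -0.001, 0.0]]
force: [0.3, -1.2, 1.2]
opening: 0.0004
```

Emit:
step_arm:
  deltas: "0 2 -4 0;0 3 -7 0;0 4 -10 0;0 5 -12 0;0 6 -14 0"

```text
time: 3.12
position: [0.5009, 0.2311, 0.0764]
tool_rot: [[-0.0, 1.0, -0.0], [0.0, -0.0, -1.0], [-1.0, -0.0, -0.0]]
force: [-0.1, -0.4, 0.1]
opening: 0.0006
```

Emit:
step_arm:
  deltas: "0 0 -1 0;0 0 -2 0;0 0 -3 0;0 0 -4 0;0 0 -4 0"

```text
time: 3.53
position: [0.5012, 0.2312, 0.073]
tool_rot: [[0.0, 1.0, -0.0], [0.0, -0.0, -1.0], [-1.0, 0.0, -0.0]]
force: [-1.3, 0.9, 3.9]
opening: 0.0003
```

Emit:
step_arm:
  deltas: "0 0 -0.5 0;0 0 -1 0;0 0 -1.5 0;0 0 -2 0;0 0 -2 0"

```text
time: 3.95
position: [0.5013, 0.2315, 0.0715]
tool_rot: [[0.001, 1.0, -0.0], [0.001, -0.0, -1.0], [-1.0, 0.001, -0.001]]
force: [-2.6, 1.1, 9.4]
opening: 0.0007
```

Emit:
step_arm:
  deltas: "0 0 -0.5 0;0 0 -1 0;0 0 -1.5 0;0 0 -2 0;0 0 -2 0"

```text
time: 4.37
position: [0.5014, 0.2317, 0.0699]
tool_rot: [[0.001, 1.0, -0.0], [0.001, -0.0, -1.0], [-1.0, 0.001, -0.001]]
force: [-5.2, 1.7, 13.2]
opening: 0.0006
```

The force is past 6 N, so the handle is probably on its stop. I'll push slightly more, lift off and look.

Emit:
step_arm:
  deltas: "0 0 -0.5 0;0 0 -1 0;0 0 -1.5 0;0 0 -1.5 0;0 0 -1.5 0"

```text
time: 4.78
position: [0.5014, 0.2319, 0.0688]
tool_rot: [[0.001, 1.0, -0.0], [0.002, -0.0, -1.0], [-1.0, 0.001, -0.002]]
force: [-5.3, 2.3, 16.5]
opening: 0.0003
```

Emit:
step_arm:
  deltas: "0 0 10 0;0 0 30 0;0 -20 60 0;0 -55 80 0;0 -90 110 0"

```text
time: 5.2
position: [0.5001, 0.1434, 0.1745]
tool_rot: [[-0.001, 1.0, 0.002], [-0.001, 0.002, -1.0], [-1.0, -0.001, 0.001]]
force: [0.1, -0.3, 0.3]
opening: -0.0002
```

Run:
```python
from h import *
s=sense();print(s['time'],s['position'],s['force'])
c=grab('scene','scene2.png');d=grab('side','side2.png')
def R(t): return np.array([[np.cos(t),-np.sin(t),0],[np.sin(t),np.cos(t),0],[0,0,1]])
def W(p): return R(.0222)@(np.array(p)/1000)+[.5208,.0313,0]
o=[]
for q in(c,d):
    u,v=map(int,proj(q,W((-15,140,40))));im=q['img'][v-60:v+60,u-40:u+40].copy()
    big=cv2.resize(im,(400,600),interpolation=cv2.INTER_CUBIC)
    for p in((-15,211,69),(-15,116,59),(-15,36,62)):
        e=(np.array(proj(q,W(p)))-[u-40,v-60]+.5)*5;cv2.circle(big,tuple(e.astype(int)),4,(0,0,255),1)
    o.append(big)
cv2.imwrite('pics/s2.png',np.hstack(o))
for q in (c,d):
    P=cloud(q);L=(P-[.5208,.0313,0])@R(.0222)*1000
    m=(abs(L[...,0]+15)<9)&(L[...,1]>175)&(L[...,1]<245)&(L[...,2]>40)&(L[...,2]<150);T=L[m]
    print(len(T)); 
    for y in range(175,245,10):
        t=T[(T[:,1]>=y)&(T[:,1]<y+10)]
        if len(t):print(y,len(t),t[:,2].max().round(1),np.median(t[:,2]).round(1))
    m=(abs(L[...,0]+15)<12)&(abs(L[...,1]-36)<12)&(L[...,2]>25)&(L[...,2]<110)
    print('spindle',m.sum(),np.percentile(L[m][:,2],[50,95]) if m.any() else '')
    m=(abs(L[...,2]-20)<2.5)&(L[...,0]>-95)&(L[...,0]<98)&(abs(L[...,1]-30)<45);m=cv2.morphologyEx(m.astype(np.uint8),cv2.MORPH_OPEN,np.ones((3,3)))
    print('strip',cv2.minAreaRect(L[m>0][:,:2].astype(np.float32)))
```

```text
5.2 [0.50012863 0.14344034 0.17448187] [ 0.11258784 -0.32153804  0.28155674]
93
175 17 73.8 69.5
185 17 75.0 71.3
195 14 74.6 72.4
205 19 76.0 73.4
215 15 77.8 73.8
225 11 77.9 74.5
spindle 84 [51.65494695 62.21741197]
strip ((7.0750274658203125, 32.79985809326172), (172.22705078125, 61.953067779541016), 0.06476789712905884)
59
175 11 75.4 71.6
185 13 74.5 73.1
195 11 78.1 74.2
205 6 79.4 73.6
215 10 76.7 73.7
225 8 77.1 75.5
spindle 68 [51.62933199 63.866983  ]
strip ((-76.75428771972656, 16.130531311035156), (12.741334915161133, 6.453410625457764), 60.953468322753906)
```

View pics/s2.png

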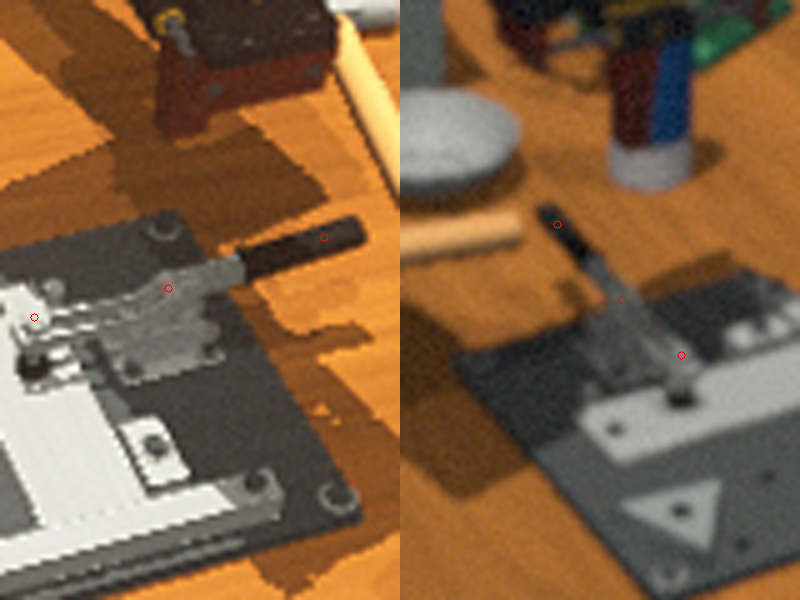

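The clamp is locked: the handle is near level with its top at 75–77 mm (76 expected), the spindle top is at 62 mm, and the foot is on the strip. I'll move over to the cleat.

Emit:
step_arm:
  deltas: "0 -20 20 0;0 -60 35 0;-5 -100 40 0;-10 -140 44 0;-15 -180 46 0"
  jaw: 0.5

```text
time: 5.72
position: [0.4858, -0.0367, 0.2204]
tool_rot: [[0.001, 1.0, 0.001], [-0.0, 0.001, -1.0], [-1.0, 0.001, 0.0]]
force: [0.1, 0.7, -0.4]
opening: 0.0303
```

Emit:
step_arm:
  deltas: "-5 -40 0 4;-10 -80 0 8;-15 -120 0 12;-20 -160 0 16;-25 -200 0 16"

```text
time: 6.13
position: [0.4604, -0.237, 0.2196]
tool_rot: [[-0.001, 0.96, 0.279], [0.0, 0.279, -0.96], [-1.0, -0.0, -0.0]]
force: [1.7, -0.2, 0.3]
opening: 0.044
```

Emit:
step_arm:
  deltas: "0 -40 0 0;0 -80 0 0;0 -80 0 0;0 -80 0 0;0 -80 0 0"

```text
time: 6.55
position: [0.4606, -0.3149, 0.2193]
tool_rot: [[-0.001, 0.961, 0.275], [0.001, 0.275, -0.961], [-1.0, -0.001, -0.002]]
force: [-0.4, 1.0, 0.4]
opening: 0.044
```

Run:
```python
from h import *
s=sense();print(s['time'],s['position'],s['tool_rot'],s['opening'])
c=grab('wrist','wrist3.png');P=cloud(c);q=(P[...,2]>.054)&(P[...,2]<.068)&(np.linalg.norm(P[...,:2]-[.457,-.29],axis=-1)<.07)
T=P[q]*1000;print(len(T),np.median(T[:,2]),cv2.minAreaRect(T[:,:2].astype(np.float32)))
q=(P[...,2]>.005)&(P[...,2]<.068)&(np.linalg.norm(P[...,:2]-[.440,-.29],axis=-1)<.075)
T=P[q]*1000;print(len(T),cv2.minAreaRect(T[:,:2].astype(np.float32)))
```

```text
6.55 [ 0.46059195 -0.31489669  0.21926252] [[-0.00146274  0.96142885  0.27504987]
 [ 0.00135796  0.27505182 -0.96142844]
 [-0.99999801 -0.00103281 -0.00170791]] 0.04400119308845573
624 59.504784318829884 ((455.84423828125, -291.492919921875), (7.528746604919434, 88.5869369506836), 15.875846862792969)
3626 ((430.51104736328125, -298.6009521484375), (60.140377044677734, 90.13814544677734), 15.66789436340332)
```

View pics/wrist3.png

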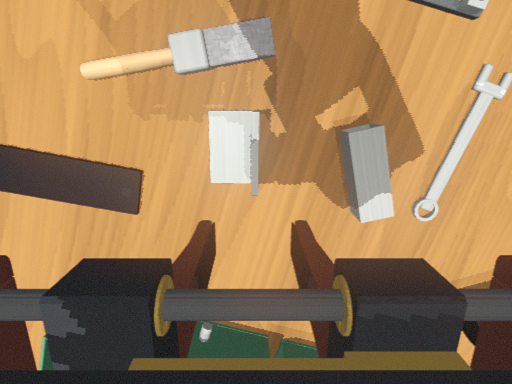

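The wrist view shows the cleat at (235,150), its upright leg at (254,160) and the tube at (368,170). Both fits agree on a leg centre of (455.7, -291.5) and yaw 15.8°.

Emit:
step_arm:
  deltas: "-5 23.5 0 0;-5 23.5 -30 0;-5 23.5 -65 0;-5 23.5 -95 0;-5 23.5 -100 0"

```text
time: 7.02
position: [0.4535, -0.2885, 0.1162]
tool_rot: [[-0.006, 0.961, 0.278], [0.004, 0.278, -0.961], [-1.0, -0.005, -0.006]]
force: [-0.7, 0.6, -0.4]
opening: 0.0439
```

Emit:
step_arm:
  deltas: "0 0 0 0;0 0 -20 0;0 0 -45 0;0 0 -70 0;0 0 -80 0"

```text
time: 7.43
position: [0.4562, -0.2916, 0.0399]
tool_rot: [[-0.0, 0.961, 0.276], [0.0, 0.276, -0.961], [-1.0, -0.0, -0.0]]
force: [-0.4, 0.4, -0.6]
opening: 0.0437
```

Emit:
step_arm:
  deltas: "0 0 -5 0;0 0 -10 0;0 0 -13 0;0 0 -13 0;0 0 -13 0"

```text
time: 7.85
position: [0.4565, -0.2925, 0.0282]
tool_rot: [[0.001, 0.961, 0.276], [-0.001, 0.276, -0.961], [-1.0, 0.001, 0.001]]
force: [-0.3, -1.2, 0.3]
opening: 0.0438
```

Emit:
step_arm:
  deltas: "0 0 0 0;0 0 0 0;0 0 0 0;0 0 0 0;0 0 0 0"
  jaw: 0
  force: 35

```text
time: 8.27
position: [0.456, -0.2922, 0.0274]
tool_rot: [[0.0, 0.961, 0.276], [-0.0, 0.276, -0.961], [-1.0, 0.0, 0.0]]
force: [-0.6, 0.2, 0.7]
opening: 0.0143
```

Emit:
step_arm:
  deltas: "0 0 0 0;0 0 2 0;0 0 8 0;0 0 16 0;0 0 24 0"

```text
time: 8.68
position: [0.4556, -0.2919, 0.0517]
tool_rot: [[-0.001, 0.961, 0.276], [0.001, 0.276, -0.961], [-1.0, -0.001, -0.001]]
force: [0.4, 0.4, -5.3]
opening: 0.0078
```

Emit:
step_arm:
  deltas: "0 0 20 -4;0 0 45 -8;0 0 60 -12;0 0 70 -14.5;0 0 70 -14.5"

```text
time: 9.1
position: [0.4573, -0.293, 0.1243]
tool_rot: [[0.004, 1.0, 0.025], [-0.003, 0.025, -1.0], [-1.0, 0.004, 0.003]]
force: [0.7, -0.2, -6.5]
opening: 0.0075
```

Run:
```python
from h import *
s=sense();print(s['time'],s['position'],np.degrees(np.arctan2(s['tool_rot'][1][1],s['tool_rot'][0][1])),s['opening'],s['force'])
c=grab('side','side4.png')
u,v=map(int,proj(c,np.array(s['position'])));print(u,v)
cv2.imwrite('pics/s4.png',cv2.resize(c['img'][v-50:v+50,u-60:u+60],(720,600),interpolation=cv2.INTER_CUBIC))
```

```text
9.1 [ 0.45734657 -0.29298312  0.1242955 ] 1.4115988030800997 0.00746070953581314 [ 0.71136611 -0.16729026 -6.49696583]
319 257
```

View pics/s4.png

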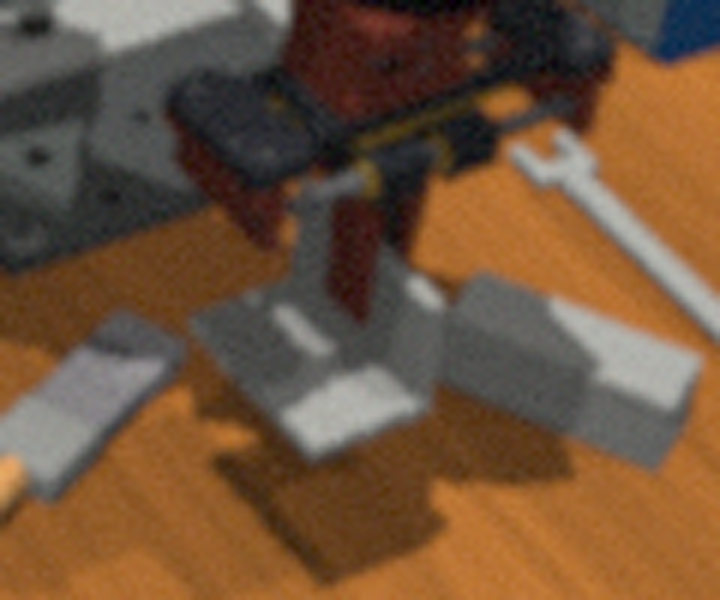

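The cleat is lifted level and square in the grip (opening 7.5 mm, load 6.5 N). I'll carry it to just clear of the corner.

Emit:
step_arm:
  deltas: "17 30 0 0;34 60 0 0;51 90 0 0;68 120 0 0;85 150 0 0"

```text
time: 9.57
position: [0.5408, -0.1405, 0.1204]
tool_rot: [[-0.002, 1.0, 0.028], [0.0, 0.028, -1.0], [-1.0, -0.002, -0.0]]
force: [0.3, -0.4, -5.1]
opening: 0.0082
```

Emit:
step_arm:
  deltas: "16 28 0 0;32 57 0 0;48 86 0 0;64 114 0 0;69 123 0 0"

```text
time: 9.98
position: [0.6115, -0.0154, 0.1205]
tool_rot: [[0.001, 1.0, 0.03], [0.001, 0.03, -1.0], [-1.0, 0.001, -0.001]]
force: [0.6, -0.5, -5.0]
opening: 0.0076
```

Emit:
step_arm:
  deltas: "0 0 0 0;0 0 -20 0;0 0 -40 0;0 0 -60 0;0 0 -66 0"

```text
time: 10.4
position: [0.6067, -0.02, 0.0519]
tool_rot: [[-0.006, 1.0, 0.027], [0.0, 0.027, -1.0], [-1.0, -0.006, -0.0]]
force: [-2.0, 0.2, -6.3]
opening: 0.0078
```

```bash
cat >> h.py <<'E'
def R(t): return np.array([[np.cos(t),-np.sin(t),0],[np.sin(t),np.cos(t),0],[0,0,1]])
def L(P): return (P-[.5208,.0313,0])@R(.0222)*1000
def W(p): return R(.0222)@(np.array(p)/1000)+[.5208,.0313,0]
def rep():
    s=sense();print(round(s['time'],2),'tcp plate',L(np.array(s['position'])).round(1),'yaw',np.degrees(np.arctan2(s['tool_rot'][1][1],s['tool_rot'][0][1])).round(2)-1.27,'F',np.round(s['force'],1),s['opening'].round(4))
def cleat(c,zl=20):
    P=L(cloud(c))
    m=(P[...,2]>zl)&(P[...,2]<90)&(P[...,0]>15)&(P[...,0]<104)&(P[...,1]>-115)&(P[...,1]<-2);T=P[m]
    return P,T
E
python3 - <<'E'
from h import *
rep()
c=grab('scene','scene5.png');P,T=cleat(c,14)
# back face pts: x near max, z 34..70 at ends away from finger
b=P[(P[...,2]>35)&(P[...,2]<66)&(P[...,0]>80)&(P[...,0]<105)&(P[...,1]<-60)&(P[...,1]>-120)]
print('back face x',np.median(b[:,0]),len(b),'ends y',b[:,1].min(),'top z',np.percentile(b[:,2],98))
d=grab('side','side5.png');P,T=cleat(d)
f=P[(P[...,0]>35)&(P[...,0]<80)&(P[...,1]>-95)&(P[...,1]<-15)&(P[...,2]>14)&(P[...,2]<45)]
print('flat leg top z pct',np.percentile(f[:,2],[10,50,90]),len(f))
E
```

```text
Traceback (most recent call last):
  File "h.py", line 22, in rep
    s=sense();print(round(s['time'],2),'tcp plate',L(np.array(s['position'])).round(1),'yaw',np.degrees(np.arctan2(s['tool_rot'][1][1],s['tool_rot'][0][1])).round(2)-1.27,'F',np.round(s['force'],1),s['opening'].round(4))
                                                                                                                                                                                                      ^^^^^^^^^^^^^^^^^^
AttributeError: 'float' object has no attribute 'round'
```

```bash
sed -i "s/s\['opening'\].round(4)/round(s['opening'],4)/" h.py
python3 - <<'E'
from h import *
rep()
c=grab('scene','scene5.png');P,T=cleat(c,14)
b=P[(P[...,2]>35)&(P[...,2]<80)&(P[...,0]>70)&(P[...,0]<115)&(P[...,1]<-60)&(P[...,1]>-120)]
print('back face x',np.percentile(b[:,0],[5,50,95]),len(b),'ends y',b[:,1].min(),'top z',np.percentile(b[:,2],98))
d=grab('side','side5.png');P,T=cleat(d)
f=P[(P[...,0]>35)&(P[...,0]<80)&(P[...,1]>-95)&(P[...,1]<-15)&(P[...,2]>14)&(P[...,2]<55)]
print('flat leg top z pct',np.percentile(f[:,2],[10,50,90]),len(f))
rep()
u,v=map(int,proj(c,W((70,-20,30))));A=cv2.resize(c['img'][v-40:v+40,u-53:u+53],(800,600),interpolation=cv2.INTER_CUBIC)
cv2.imwrite('pics/s5.png',A)
E
```

```text
10.4 tcp plate [ 84.8 -53.2  51.9] yaw 0.25 F [-2.   0.2 -6.3] 0.0078
back face x [ 87.23002407  90.40872916 109.9773121 ] 180 ends y -118.77243078251563 top z 79.12689574767369
flat leg top z pct [16.01335618 34.58204094 36.84849553] 243
10.5 tcp plate [ 86.  -53.1  53.5] yaw 0.21999999999999997 F [-0.8  1.6 -5.1] 0.0076
```

View pics/s5.png

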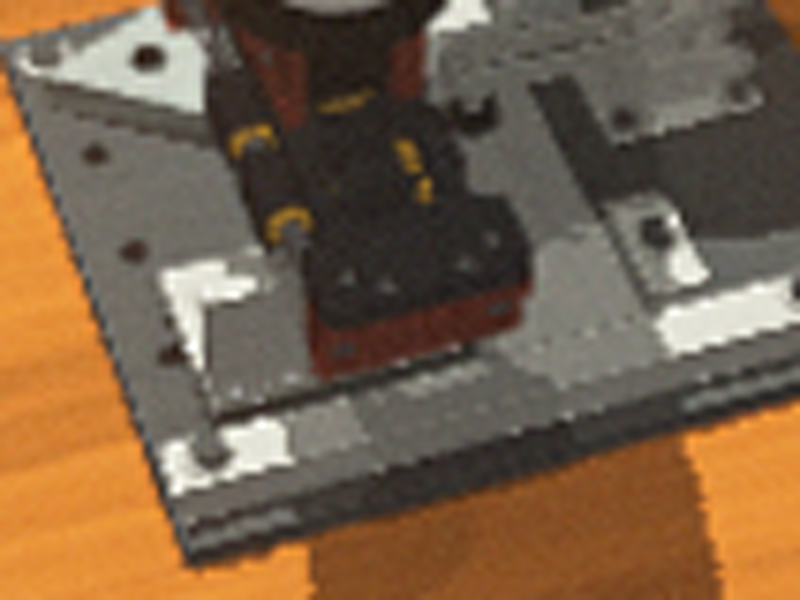

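The cleat is held level about 10 mm off the fence. Its back face is at x≈90 and its underside at z≈26.6, so I'll lower about 14 mm, watching the force.

Emit:
step_arm:
  deltas: "0 0 -4 0;0 0 -8 0;0 0 -11 0;0 0 -12 0;0 0 -12 0"

```text
time: 10.92
position: [0.61, -0.0191, 0.0434]
tool_rot: [[0.0, 1.0, 0.026], [-0.0, 0.026, -1.0], [-1.0, 0.0, 0.0]]
force: [0.5, -0.5, -4.3]
opening: 0.0079
```

Emit:
step_arm:
  deltas: "0 0 -0.5 0;0 0 -1 0;0 0 -1.5 0;0 0 -2 0;0 0 -2 0"

```text
time: 11.33
position: [0.61, -0.0191, 0.0413]
tool_rot: [[0.0, 1.0, 0.026], [0.0, 0.026, -1.0], [-1.0, 0.0, -0.0]]
force: [0.3, -0.2, -5.7]
opening: 0.0074
```

Emit:
step_arm:
  deltas: "0 0 -0.5 0;0 0 -1 0;0 0 -1.5 0;0 0 -2 0;0 0 -2 0"

```text
time: 11.75
position: [0.6101, -0.0191, 0.0397]
tool_rot: [[0.0, 1.0, 0.026], [0.0, 0.026, -1.0], [-1.0, 0.0, -0.0]]
force: [-1.7, -0.4, -0.7]
opening: 0.0078
```

Emit:
step_arm:
  deltas: "0 0 -0.3 0;0 0 -0.6 0;0 0 -1 0;0 0 -1 0;0 0 -1 0"

```text
time: 12.17
position: [0.6104, -0.0193, 0.0394]
tool_rot: [[0.001, 1.0, 0.026], [-0.0, 0.026, -1.0], [-1.0, 0.001, 0.0]]
force: [-2.4, -1.0, 9.2]
opening: 0.0075
```

It has landed (9 N up). Next I slide it towards the fence.

Emit:
step_arm:
  deltas: "1.5 0 0.5 0;3 0 0.5 0;4.5 0 0.5 0;6 0 0.5 0;6 0 0.5 0"

```text
time: 12.58
position: [0.6168, -0.019, 0.0394]
tool_rot: [[0.001, 1.0, 0.026], [0.0, 0.026, -1.0], [-1.0, 0.001, -0.0]]
force: [-1.0, 0.7, 5.0]
opening: 0.0079
```

Emit:
step_arm:
  deltas: "0.5 0 0 0;1 0 0 0;1.5 0 0 0;2 0 0 0;2 0 0 0"

```text
time: 13.0
position: [0.6179, -0.019, 0.0393]
tool_rot: [[-0.0, 1.0, 0.026], [0.0, 0.026, -1.0], [-1.0, -0.0, -0.0]]
force: [-5.0, 0.1, 7.9]
opening: 0.0078
```

Emit:
step_arm:
  deltas: "0.5 0 0 0;0.8 0 0 0;0.8 0 0 0;0.6 0 0.3 0;0.5 0 0.3 0"

```text
time: 13.42
position: [0.6179, -0.019, 0.0393]
tool_rot: [[-0.001, 1.0, 0.026], [0.0, 0.026, -1.0], [-1.0, -0.001, -0.0]]
force: [-4.4, 0.3, 6.5]
opening: 0.0081
```

Emit:
step_arm:
  deltas: "0 1.5 0 0;-0.1 3 0 0;-0.1 4.5 0 0;-0.1 6 0 0;-0.1 6 0 0"

```text
time: 13.83
position: [0.6179, -0.0135, 0.0393]
tool_rot: [[-0.001, 1.0, 0.026], [-0.0, 0.026, -1.0], [-1.0, -0.001, 0.0]]
force: [-5.0, -3.1, 7.3]
opening: 0.0076
```

Emit:
step_arm:
  deltas: "0 0.4 0 0;0 0.8 0 0;0 1.2 0 0;0 1.5 0 0;0 1.5 0 0"

```text
time: 14.25
position: [0.6179, -0.0123, 0.0394]
tool_rot: [[-0.001, 1.0, 0.026], [-0.001, 0.026, -1.0], [-1.0, -0.001, 0.001]]
force: [-5.4, -4.1, 7.2]
opening: 0.0075
```

Emit:
step_arm:
  deltas: "0 0.3 0 0;0 0.6 0 0;0 0.9 0 0;0 1 0 0;0 1 0 0"

```text
time: 14.67
position: [0.6179, -0.0113, 0.0394]
tool_rot: [[-0.001, 1.0, 0.026], [-0.001, 0.026, -1.0], [-1.0, -0.001, 0.001]]
force: [-4.7, -4.4, 6.0]
opening: 0.0077
```

Emit:
step_arm:
  deltas: "0 0.3 0 0;0 0.6 0 0;0 0.9 0 0;0 1 0 0;0 1 0 0"

```text
time: 15.08
position: [0.6179, -0.0108, 0.0394]
tool_rot: [[-0.001, 1.0, 0.026], [-0.001, 0.026, -1.0], [-1.0, -0.001, 0.001]]
force: [-5.5, -6.3, 7.6]
opening: 0.008
```

Emit:
step_arm:
  deltas: "0 0.3 0 0;0 0.6 0 0;0 0.9 0 0;0 1 0 0;0 1 0 0"

```text
time: 15.5
position: [0.6178, -0.0104, 0.0395]
tool_rot: [[-0.001, 1.0, 0.026], [-0.002, 0.026, -1.0], [-1.0, -0.001, 0.002]]
force: [-5.8, -8.9, 7.2]
opening: 0.0077
```

Run:
```python
from h import *
rep()
c=grab('wrist','wrist6.png')
u,v=map(int,proj(c,W((70,0,20))));print(u,v)
A=c['img'][max(v-70,0):v+70,u-93:u+93];print(A.shape);cv2.imwrite('pics/s6.png',cv2.resize(A,(800,int(800*A.shape[0]/A.shape[1])),interpolation=cv2.INTER_CUBIC)[:600])
P=L(cloud(c))
m=(abs(P[...,2]-20)<3)&(P[...,0]>-95)&(P[...,0]<99)&(P[...,1]>3)&(P[...,1]<75);m=cv2.morphologyEx(m.astype(np.uint8),cv2.MORPH_OPEN,np.ones((3,3)))
print('strip',cv2.minAreaRect(P[m>0][:,:2].astype(np.float32)))
```

```text
15.5 tcp plate [ 96.1 -43.8  39.5] yaw 0.24 F [-5.8 -8.9  7.2] 0.0077
209 158
(140, 186, 3)
strip ((20.890594482421875, 32.36572265625), (155.11148071289062, 58.934425354003906), 0.10636255145072937)
```

View pics/s6.png

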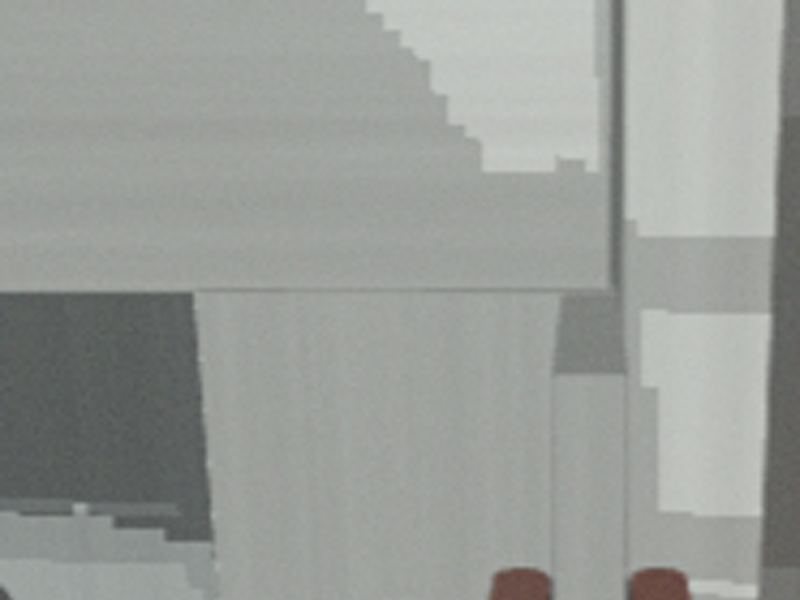

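The picture shows the cleat's end flush on the strip's edge (line at row 290) and its leg's back against the fence (line at column 626). The fingers are at the bottom. Now I release, lift, shut the jaws and come down into the inside corner.

Emit:
step_arm:
  deltas: "0 0 0 0;0 0 0 0;0 0 0 0;0 0 0 0;0 0 0 0"
  jaw: 0.35

```text
time: 15.97
position: [0.6186, -0.0084, 0.039]
tool_rot: [[0.0, 1.0, 0.027], [0.0, 0.027, -1.0], [-1.0, 0.0, -0.0]]
force: [-0.9, -0.2, -0.2]
opening: 0.0306
```

Emit:
step_arm:
  deltas: "0 0 4 0;0 0 12 0;0 0 24 0;0 0 38 0;0 0 50 0"

```text
time: 16.38
position: [0.619, -0.0086, 0.0912]
tool_rot: [[0.001, 1.0, 0.026], [-0.0, 0.026, -1.0], [-1.0, 0.001, 0.0]]
force: [0.9, -0.4, -0.6]
opening: 0.0307
```

```bash
cat > gap.py <<'E'
from h import *
rep()
c=grab('wrist','wg%d.png'%int(sense()['time']*10));P=L(cloud(c))
m=(P[...,2]>66)&(P[...,2]<78)&(P[...,0]>60)&(P[...,0]<115)&(P[...,1]>-110)&(P[...,1]<25)
m=cv2.morphologyEx(m.astype(np.uint8),cv2.MORPH_OPEN,np.ones((3,3)))
n,l,st,_=cv2.connectedComponentsWithStats(m)
for k in range(1,n):
    if st[k,4]>60: T=P[l==k];print('top leg',np.median(T[:,2]).round(1),cv2.minAreaRect(T[:,:2].astype(np.float32)))
# gap: grey profile along y across the seam on flat leg top z=20, x 55..85
g=cv2.cvtColor(c['img'],cv2.COLOR_BGR2GRAY).astype(float);pr=[]
for y in np.arange(-6,8,.5):
    pr.append(np.mean([g[int(round(v)),int(round(u))] for u,v in (proj(c,W((x,y,20))) for x in range(50,80,2))]))
print(np.round(pr).astype(int))
E
python3 gap.py
```

```text
16.38 tcp plate [ 97.3 -42.1  91.2] yaw 0.22999999999999998 F [ 0.9 -0.4 -0.6] 0.0307
top leg 71.5 ((95.67781829833984, -43.246253967285156), (7.588075160980225, 90.21304321289062), 0.3921389579772949)
[154 155 155 155 155 155 154 154 154 155 155 155 155 154 154 132 153 153
 155 154 154 153 153 153 152 152 152 152]
```

The seam is a hairline. The strip edge is at 1.5 mm in my frame, where it was before I touched it, and the leg is square. I'll shift inward and shut the jaws, then descend.

Emit:
step_arm:
  deltas: "-10 -1 0 -0.2;-20 -2 0 -0.2;-26 -2 0 -0.2;-26 -2 0 -0.2;-26 -2 0 -0.2"
  jaw: 0
  force: 40

```text
time: 16.85
position: [0.5914, -0.0106, 0.0886]
tool_rot: [[-0.001, 1.0, 0.023], [0.0, 0.023, -1.0], [-1.0, -0.001, -0.0]]
force: [-0.0, 0.3, -1.0]
opening: 0.0017
```

Emit:
step_arm:
  deltas: "0 0 0 0;0 0 -10 0;0 0 -25 0;0 0 -45 0;0 0 -58 0"

```text
time: 17.27
position: [0.5919, -0.0106, 0.029]
tool_rot: [[-0.001, 1.0, 0.023], [0.0, 0.023, -1.0], [-1.0, -0.001, -0.0]]
force: [-0.2, 0.1, -0.1]
opening: 0.0006
```

Emit:
step_arm:
  deltas: "0 0 -3 0;0 0 -6 0;0 0 -8 0;0 0 -8 0;0 0 -8 0"

```text
time: 17.68
position: [0.5929, -0.0106, 0.0237]
tool_rot: [[0.001, 1.0, 0.023], [-0.0, 0.023, -1.0], [-1.0, 0.001, 0.0]]
force: [-0.1, 1.0, 0.5]
opening: 0.0002
```

Emit:
step_arm:
  deltas: "1 0 -0.5 0;2 0 -1 0;3 0 -1.5 0;4 0 -2 0;5 0 -2 0"

```text
time: 18.1
position: [0.5976, -0.0106, 0.0212]
tool_rot: [[0.0, 1.0, 0.023], [0.0, 0.023, -1.0], [-1.0, 0.0, -0.0]]
force: [0.1, -0.1, -0.3]
opening: 0.0003
```

Emit:
step_arm:
  deltas: "0.6 0 -0.2 0;1.2 0 -0.4 0;1.8 0 -0.6 0;2.4 0 -0.8 0;2.5 0 -0.8 0"

```text
time: 18.52
position: [0.5996, -0.0106, 0.0204]
tool_rot: [[-0.001, 1.0, 0.023], [0.0, 0.023, -1.0], [-1.0, -0.001, -0.0]]
force: [-1.7, -0.3, 3.2]
opening: 0.0005
```

Emit:
step_arm:
  deltas: "0.5 0 -0.2 0;1 0 -0.4 0;1.5 0 -0.6 0;2 0 -0.8 0;2 0 -0.8 0"

```text
time: 18.93
position: [0.6007, -0.0106, 0.0203]
tool_rot: [[-0.002, 1.0, 0.023], [0.0, 0.023, -1.0], [-1.0, -0.002, -0.0]]
force: [-7.8, 0.8, 15.1]
opening: -0.0001
```

Emit:
step_arm:
  deltas: "0.5 0 -0.3 0;1 0 -0.6 0;1.5 0 -0.9 0;2 0 -1 0;2 0 -1 0"

```text
time: 19.35
position: [0.6007, -0.0106, 0.0202]
tool_rot: [[-0.006, 1.0, 0.023], [0.0, 0.023, -1.0], [-1.0, -0.006, -0.0]]
force: [-16.8, 0.1, 29.7]
opening: 0.0005
```

Emit:
step_arm:
  deltas: "0.3 0 -0.2 0;0.6 0 -0.4 0;0.8 0 -0.5 0;0.8 0 -0.5 0;0.8 0 -0.5 0"

```text
time: 19.77
position: [0.6007, -0.0106, 0.0202]
tool_rot: [[-0.008, 1.0, 0.023], [0.0, 0.023, -1.0], [-1.0, -0.008, -0.0]]
force: [-21.5, 0.0, 37.3]
opening: 0.0005
```

```bash
python3 gap.py
python3 - <<'E'
from h import *
rep();print(sense()['ft_torque'])
c=grab('scene','scene9.png');P=L(cloud(c))
for lo,hi in((36,48),(48,60),(60,69)):
  for y0,y1 in((-86,-60),(-30,-3)):
    b=P[(P[...,2]>lo)&(P[...,2]<hi)&(P[...,0]>94)&(P[...,0]<106)&(P[...,1]<y1)&(P[...,1]>y0)]
    print('back face',lo,y0,len(b),np.median(b[:,0]).round(2) if len(b) else '')
m=(P[...,2]>66)&(P[...,2]<80)&(abs(P[...,0]-211)>-1)&(abs(P[...,0]+15)<9)&(P[...,1]>195)&(P[...,1]<230);print('grip top',P[m][:,2].max(),np.median(P[m][:,2]))
w=cv2.imread('pics/'+sorted(f for f in __import__('os').listdir('pics') if f.startswith('wg') and f.endswith('.png'))[-1])
cc=np.load('pics/scene9.png.npz')
u,v=map(int,proj(c,W((90,-30,30))));a=cv2.resize(c['img'][v-40:v+40,u-53:u+53],(400,302),interpolation=cv2.INTER_CUBIC)
cv2.imwrite('pics/last.png',np.hstack([cv2.resize(w,(400,300)),a[:300]]))
E
```

```text
19.77 tcp plate [ 78.9 -43.6  20.2] yaw 0.040000000000000036 F [-21.5   0.   37.3] 0.0005
top leg 71.4 ((95.9231185913086, -13.946135520935059), (31.63852310180664, 8.328471183776855), 89.91504669189453)
top leg 71.8 ((77.87017822265625, -32.88650131225586), (1.1997987031936646, 3.029111385345459), 29.74117660522461)
[162 161 161 162 162 162 161 162 162 162 162 162 162 163 161 141 149 163
 163 162 161 160 160 160 160 159 160 159]
19.82 tcp plate [ 79.  -43.6  20.2] yaw 0.040000000000000036 F [-21.   -0.1  36.7] 0.0006
[-0.00806081  3.20598326  0.01996003]
back face 36 -86 27 100.86
back face 36 -30 0 
back face 48 -86 33 101.13
back face 48 -30 0 
back face 60 -86 21 100.96
back face 60 -30 0 
grip top 77.03700240141143 73.30030163324275
```

View pics/last.png

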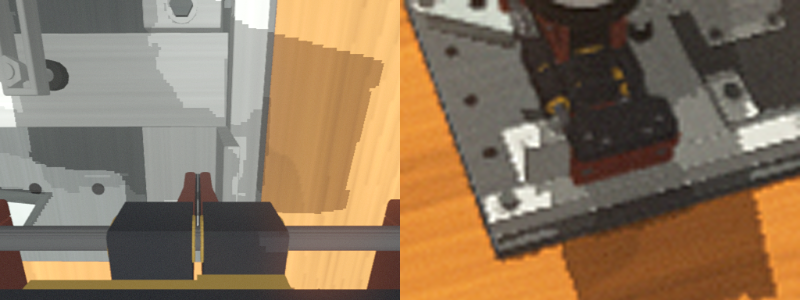

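The final picture shows the fingers shut in the inside corner, the leg along the fence and the end on the strip edge. The back face measures upright (100.9, 101.1 and 101.0 mm at three heights), the clamp is still locked, and the push is steady at about 21 N into the fence and 37 N down. I'm handing it in.

```bash
python3 -c "
from h import *
print(sign_off());rep()"
```

```text
the job is handed in; nothing more can be done
None
the job is handed in; nothing more can be done
```

I locked the toggle clamp, then set the angle iron on the plate against the fence and the strip's edge. I handed the job in at about 19.8 s with the push still on; no verdict was reported.

- **Clamp:** I pushed the handle over centre until it met its stop at about 16 N. It stayed down when I lifted off: grip top at 75–77 mm, spindle top at about 62 mm, foot on the strip.
- **Strip:** its edge still reads 1.5 mm in my plate frame, as it did before I touched anything. My frame itself is about 1 mm off the nominal position.
- **Angle iron:** I slid it gently against the fence and then against the strip, let go, and pressed into its inside corner with shut fingers. The last reading was about 21 N into the fence and 37 N down, and steady. Its back face is upright at three heights, but I could measure that only at its -y end, because the gripper hid the rest.
- **Less certain:** the seam to the strip shows as a hairline about one pixel (0.5 mm) wide, so a smaller gap cannot be ruled out. One depth fit put the leg 0.4° out of square before the final push. The gripper hid most of the leg afterwards, so I could not repeat that fit in full.
- **Other things on the bench:** I did not touch any of them, and no unexpected contact forces showed.

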